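Zero the tare dial of the carat balance

ROBOT

A 7-joint arm with a two-finger parallel gripper is mounted at the origin on the work surface; the furniture and walls round the work are solid. World frame = base frame: x ahead of the robot, y to its left, z up, the work surface at z = 0. Lengths are in m, angles in rad, forces in N, time in s.
With the tool pointing down it reaches from about 0.4 to 0.85 m from the base axis. Payload 10.4 kg.
Tool frame: the origin (TCP) lies on the centre line of the jaws, within the pads' length; the fingertips stand 11 mm ahead of it and the grasp point (between the pads) lies 8 mm behind it; z points along the fingers, y is the line along which they close (so a half turn about z gives the same grasp; the last joint's range is limited). The gripper opens to 87 mm and grips with 3 to 60 N. Pads are 19 mm wide; open, the fingers measure 117 mm over their backs; the gripper's body (75 mm by 190 mm) begins 51 mm behind the grasp point.
Start: joints at [1.111, 0.332, -0.065, 1.46, 0.022, 1.35, -0.088], TCP at [0.264, -0.566, 0.234] pointing down, gripper open.
Joint ranges: [-2.6, 2.6], [-0.5, 2.12], [-1.47, 1.34], [0.16, 2.42], [-1.27, 4.41], [0.06, 2.06], [-2.6, 2.6]. Speed limits (rad/s): [2.22, 2.22, 2.79, 2.79, 3.14, 3.14, 3.14].

INTERFACE

Orientations are given as a unit quaternion [x, y, z, w].
In Python, from bench import r gives the robot as it stands.
- The arm moves only by the shell command python3 -m pendant 'ROWS' [OPENING] [FORCE]. ROWS is JSON, a list of rows, each a list of 4 numbers: the shift along the tool's x, y, z in m, then the turn about the tool's z in rad. A call has 1 to 8 rows; each row shifts and turns the commanded pose from where the row before left it, along the tool's axes as they then stand; what a row does not reach is not made up. A row lasts 1/12 s, in which the tool goes at most 41.7 mm and 7.16 degrees, less where a joint would pass 70% of its speed; a pose out of reach is approached as far as the arm can. A call with a gripper value outside its range is refused whole. OPENING is the opening, from 0 (shut) to 1 (fully open), set as the call begins (- or left out, the last holds). The fingers move at their own pace and stop on an object; FORCE is the grip in N (left out, the last holds). Time passes only in rows, so rows that do not move let the fingers close. It gives the time, the measured TCP pose, the force, the opening and the grip force at its end, in the units of the state.
- r.read_state(): the state, without advancing time (a new reading comes with each control period).
- r.camera(name): name is "scene" or "side" or "wrist"; returns a dict with "img" (384x512x3 uint8, red, green, blue), "camera_matrix" (3x3 intrinsics, pixels), "xyz" and "attitude" of the camera in the world. Camera axes: x right, y down, z forward; pixel columns grow to the right and rows downward; lengths in m; the calibration is good to about 2 mm. A picture is of the moment at which its call begins. There is no depth.
- r.close_job(): hands the job in; it is judged then, once.
Trained networks look in the newest picture that a camera, given by its name, has taken for a name from the list of things; names that differ only in an ending like _2 or _b are one class to them, and where a whole thing is asked for, a point or a joint stands for the part that bears it (a point fixed in the world has none). Each returns a list of dicts, best first, with "score" (0 to 1); they miss things now and then, are a little off and sometimes report something else, mostly with a low value. They report only what shows in the picture. A call takes as long as a camera call.
- r.outline_of(thing, camera): "mask" (384x512 bool, what is visible of it) and "bbox" ([centre column, centre row, width, height] in pixels, round what is visible of it).
The state is a dict: "time": time; "joint_positions": joint angles; "joint_vel": joint speeds; "joint_torque": joint torques, N m; "ee_pos": TCP position; "eef_rot": TCP orientation; "ft_force": force on the tool from outside, world axes, zero at the start; "torque": the same for the moment, N m; "width": finger opening in m; "grip_force": force on a finger pad.
Only numpy, scipy, OpenCV 4.12 (cv2) and the standard library are available. Lean on these libraries where they do the work, as an engineer would, in place of code of your own. Each camera call takes 0.05 s, during which the arm holds its last target. There are 200 camera calls.

TASK

The stone dish is already standing on the pan of the carat balance. Tare the balance: turn the bar-shaped knob on its white dial until the knob's pointer reads zero, the one broad mark of the scale, then let go. Leave the dish on the pan, and leave the round knob of the little lamp dimmer as it is.

Things in the scene. Friction and masses are not known exactly. Their poses are not given: they have to be found in the camera images.
- tare_knob (a joint): Tare knob: angle of its pointer from the zero mark (broad black mark, 8x16 mm, on the far rim of the white dial, ticks every 10 degrees), rad, clockwise from above positive. Starts at 0.6 to 1.4; range -1.6 to 1.6, friction 0.05 N m, no stop at zero, stays where left. It sits at the right end of the balance: fixed grey housing 120x250 mm, 30 mm high, long side across the view.
- tare_grip (a point): On the tare knob's vertical turning axis, at the height to grip: 12 mm below its top, 70 mm above the table. The knob is an upright black bar, 42 long, 14 thick, on a round collar 40 across whose top is 28 mm below here; dial face 37 mm below. x axis: along the bar to its pointer end (white line on top, slim black pointer low over the dial); y: across the thickness; z up. Turns with the knob.
- lamp_knob (a joint): Knob of the lamp dimmer, rad, clockwise positive, about 0 at the start: plain round black knob, 32 mm across and 18 mm tall, without pointer or scale, on a fixed grey box 85x75x28 mm that stands to the left or right of the balance. To stay as it is.
- dish_centre (a point): Centre, half-way up, of the loose steel sorting dish with a few stones in it (101 mm across, 21 mm tall), standing on the pan at the left end of the balance, about 132 mm from the tare knob's axis; its rim is 67 mm above the table. To stay on the pan.

How it is judged:
By the outcome, as a careful person would: the job done as asked, in the order asked, and still so for the second after the job is handed in, with the robot touching nothing.
It also fails if it takes over 32 s, if anything falls off the work surface, if the arm or the gripper's body presses on something with over 40 N, if the wrist force passes 120 N, or if a joint passes its speed limit or range.

## Working session

There is one attempt and no reset: what is moved stays moved. The work goes in short steps, Python scripts to look and compute and a shell command to move; the robot and the scene stay as the last step left them, time stands still between calls to the robot, and variables do not carry over. Pictures are saved under pics/ and viewed, at most 10 in all, crops included, and the job is handed in when it is done.

```bash
mkdir -p pics
cat > h.py <<'E'
import numpy as np,cv2
from scipy.spatial.transform import Rotation as R
from bench import r
def rot(a):
    a=np.array(a,float); return R.from_quat(a).as_matrix() if a.size==4 else a.reshape(3,3)
def ray(c,u,v):
    d=rot(c["attitude"])@np.linalg.inv(c["camera_matrix"])@np.array([u,v,1.]); return np.array(c["xyz"]),d
def at(c,u,v,z):
    o,d=ray(c,u,v); return o+d*(z-o[2])/d[2]
def proj(c,p):
    q=rot(c["attitude"]).T@(np.array(p)-c["xyz"]); q=np.array(c["camera_matrix"])@q; return q[:2]/q[2]
def save(c,n): cv2.imwrite("pics/"+n,cv2.cvtColor(c["img"],cv2.COLOR_RGB2BGR))
E
python3 - <<'E'
from h import *
s=r.read_state(); print(s)
ims=[]
for n in("scene","side"):
    c=r.camera(n); ims.append(c["img"]); print(n,c["xyz"],c["attitude"])
    for t,z in(("tare_knob",.07),("tare_grip",.07),("lamp_knob",.04),("dish_centre",.057)):
        for o in r.outline_of(t,n)[:2]: print(t,o["score"],o["bbox"],at(c,o["bbox"][0],o["bbox"][1],z))
for i,n in zip(ims,("scene","side")): cv2.imwrite(f"pics/{n}.png",cv2.cvtColor(i,cv2.COLOR_RGB2BGR))
E
```

```text
{'time': 0.0, 'joint_positions': array([ 1.11140399,  0.33288452, -0.06468813,  1.46089123,  0.02161071,
        1.34987108, -0.08850396]), 'joint_vel': array([-1.08711355e-03,  2.15387939e-04, -8.88374478e-04,  3.68803088e-04,
        1.99955359e-04, -7.69311801e-04, -3.45560579e-06]), 'joint_torque': array([-3.26283098e-04, -6.23262048e+01,  2.47181748e-02, -3.89906394e+01,
       -6.13046600e-02,  3.97156260e-02,  1.21008802e-04]), 'ee_pos': array([ 0.26424055, -0.56601827,  0.2327699 ]), 'eef_rot': array([ 9.76245202e-01,  2.16667588e-01, -1.83118335e-04, -6.54065504e-04]), 'ft_force': array([ 0.73238152,  0.85641919, -0.07106102]), 'torque': array([0.0117657 , 0.01749633, 0.01334305]), 'grip_force': 0.0, 'width': 0.08706898607384993}
scene [-0.04321198  0.70148406  0.56688737] [-0.24991801  0.81825658 -0.49631351  0.14720754]
tare_grip 0.67 [304.5, 160.8, 11.3, 16.8] [ 0.46626149 -0.3560453   0.07      ]
lamp_knob 0.76 [185.1, 253.2, 13.1, 12.7] [0.474595   0.21685648 0.04      ]
dish_centre 0.89 [278.6, 173.1, 30.8, 16.9] [ 0.50199416 -0.24612353  0.057     ]
side [-0.1068702   0.7734748   0.80528841] [-0.26638651  0.84791042 -0.43965933  0.12956011]
tare_knob 0.5 [297.0, 143.6, 9.0, 21.4] [ 0.47728577 -0.3719755   0.07      ]
lamp_knob 0.52 [172.4, 256.9, 19.6, 12.9] [0.47720882 0.20896463 0.04      ]
dish_centre 0.7 [272.2, 159.6, 32.5, 23.3] [ 0.50083631 -0.2647426   0.057     ]
```

View pics/scene.png

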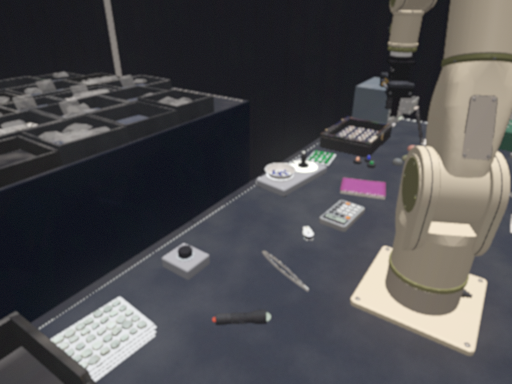

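The scene picture shows the balance at about (290,170), with the dish at (279,172) and the knob at (304,160). The lamp dimmer is at (185,255), well clear of it. I'll move near the knob and look with the wrist camera.

```bash
python3 -m pendant '[[0.03,-0.01,0,0],[0.03,-0.01,0,0],[0.03,-0.01,0,0],[0.03,-0.01,0,0],[0.03,-0.01,0,0],[0.03,-0.01,0,0],[0.03,-0.01,0,0],[0,0,0,0]]'
python3 - <<'E'
from h import *
s=r.read_state(); print(s["ee_pos"],s["eef_rot"],s["joint_positions"])
c=r.camera("wrist"); save(c,"w1.png"); print(c["xyz"],rot(c["attitude"]))
for t,z in(("tare_knob",.07),("tare_grip",.07),("dish_centre",.057)):
    for o in r.outline_of(t,"wrist")[:2]: print(t,o["score"],o["bbox"],at(c,o["bbox"][0],o["bbox"][1],z))
E
```

```text
time: 1.17
ee_pos: [0.4308, -0.408, 0.2338]
eef_rot: [0.975, 0.221, 0.002, -0.001]
ft_force: [1.4, 1.4, 0.2]
width: 0.0874
grip_force: 0.0
[ 0.43078471 -0.40795247  0.23377596] [ 9.75241181e-01  2.21136642e-01  1.60012912e-03 -8.15009645e-04] [ 0.84508773  0.27029722 -0.19615498  1.54189319  0.04995799  1.33384097
 -0.48064992]
[ 0.49358149 -0.37633698  0.38486092] [[ 4.31561451e-01 -8.71736578e-01 -2.32013043e-01]
 [-9.02083384e-01 -4.17194759e-01 -1.10426907e-01]
 [-5.31451745e-04  2.56951107e-01 -9.66424258e-01]]
tare_knob 0.97 [273.9, 114.8, 63.0, 41.9] [ 0.49066912 -0.39443075  0.07      ]
dish_centre 0.73 [137.8, 44.6, 121.5, 89.2] [ 0.49285741 -0.2606219   0.057     ]
```

View pics/w1.png

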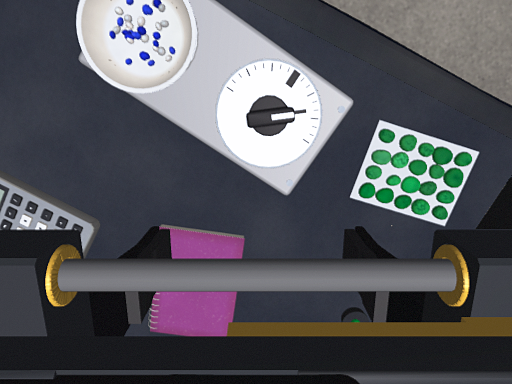

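The wrist picture shows the dial centred at about (269,114), the broad zero mark at (293,78), the bar from (247,120) to (297,115) and the pointer tip at (305,111).

```bash
cat >> h.py <<'E'
def dial(c,seed):
    g=c["img"].min(2); m=(g>200).astype(np.uint8)
    m=cv2.morphologyEx(m,cv2.MORPH_CLOSE,np.ones((3,3)))
    n,l,st,ce=cv2.connectedComponentsWithStats(m)
    ds=[(np.hypot(*(ce[i]-seed)),i) for i in range(1,n) if st[i][4]>1500]; i=min(ds)[1]
    k,_=cv2.findContours((l==i).astype(np.uint8),cv2.RETR_EXTERNAL,cv2.CHAIN_APPROX_NONE)
    return cv2.fitEllipse(cv2.convexHull(max(k,key=cv2.contourArea)))
def ang(v): return np.arctan2(v[1],v[0])
E
python3 - <<'E'
from h import *
c=r.camera("wrist"); e=dial(c,(269,114)); print(e)
C=at(c,*e[0],.033); print("C",C)
z=ang((at(c,293,78,.033)-C)[:2]); p=ang((at(c,305,111,.036)-C)[:2])
b=ang((at(c,297,115.5,.082)-at(c,247,119.5,.082))[:2])
print("zero dir",z,"pointer",p,"bar",b,"cw",z-p,z-b)
print("top ctr img",proj(c,[C[0],C[1],.082]), "top mid world",at(c,272,117.5,.082))
s=r.read_state(); M=rot(s["eef_rot"]); print("toolx ang",ang(M[:,0]),"tooly",ang(M[:,1]))
d=M.T@(np.array([C[0],C[1],.062])-s["ee_pos"]); print("shift tool to TCP z .062",d)
E
```

```text
((274.1067199707031, 101.98138427734375), (126.3514633178711, 214.47940063476562), 135.960205078125)
C [ 0.49440278 -0.39957483  0.033     ]
zero dir -0.24036915805439793 pointer -1.4098460626989637 bar -1.056860945195125 cw 1.1694769046445659 0.816491787140727
top ctr img [276.96087087 102.1240191 ] top mid world [ 0.48120562 -0.40126463  0.082     ]
toolx ang 0.4348306762777589 tooly -1.135965466929932
shift tool to TCP z .062 [0.07053808 0.01540646 0.17150813]
```

Run:
```python
from h import *
c=r.camera("wrist")
for q in((269,76),(230,150),(225,30),(310,90)): print(c["img"][q[1],q[0]])
g=c["img"]
C=at(c,269.5,114,.033); print("C",C)
z=ang((at(c,293,78,.033)-C)[:2]); p=ang((at(c,305,111,.036)-C)[:2])
b=ang((at(c,297,115.5,.082)-at(c,247,119.5,.082))[:2])
print("zero dir",z,"pointer",p,"bar",b,"cw",z-p,z-b)
print("top ctr img",proj(c,[C[0],C[1],.082]))
s=r.read_state(); M=rot(s["eef_rot"]); print("toolx",ang(M[:,0]),"tooly",ang(M[:,1]),"q7",s["joint_positions"][6])
d=M.T@(np.array([C[0],C[1],.062])-s["ee_pos"]); print("shift",d)
```

```text
[254 254 255]
[171 171 178]
[198 199 207]
[230 234 243]
C [ 0.48188277 -0.40073902  0.033     ]
zero dir -0.148433738071762 pointer -1.0501996533321165 bar -1.0576418640907053 cw 0.9017659152603545 0.9092081260189433
top ctr img [271.58538166 116.06681849]
toolx 0.4345909542425862 tooly -1.1362052652895507 q7 -0.47682939658620277
shift [0.0586931  0.01119465 0.17151279]
```

```bash
python3 -m pendant '[[0.029,0.006,0,0],[0.029,0.005,0,0],[0,0,0.01,0.12],[0,0,0.01,0.12],[0,0,0.01,0.12],[0,0,0.01,0.12],[0,0,0.01,0.12],[0,0,0.01,0.12]]' 0.6 15
python3 -m pendant '[[0,0,0,0.12],[0,0,0,0.12],[0,0,0,0.12],[0,0,0,0.12],[0,0,0,0.12],[0,0,0,0.12],[0,0,0,0.05],[0,0,0,0]]'
python3 - <<'E'
from h import *
c=r.camera("wrist"); save(c,"w2.png")
s=r.read_state(); M=rot(s["eef_rot"]); print("toolx",ang(M[:,0]),M[:,2],"q",s["joint_positions"])
print("top ctr img",proj(c,[.482,-.401,.082]))
E
```

```text
time: 2.13
ee_pos: [0.4814, -0.4006, 0.1731]
eef_rot: [0.989, -0.145, -0.0, 0.0]
ft_force: [-0.1, -0.8, 0.2]
width: 0.053
grip_force: 0.0
time: 2.8
ee_pos: [0.4815, -0.4005, 0.1736]
eef_rot: [0.863, -0.504, 0.0, 0.0]
ft_force: [1.1, 0.3, 0.5]
width: 0.0522
grip_force: 0.0
toolx -1.0534231795944695 [-2.49097205e-04 -3.34150332e-04 -9.99999913e-01] q [ 0.61476234  0.36971012  0.00702482  1.53828223 -0.00224826  1.23361744
 -2.00216321]
top ctr img [256.35928491 199.28593483]
```

View pics/w2.png

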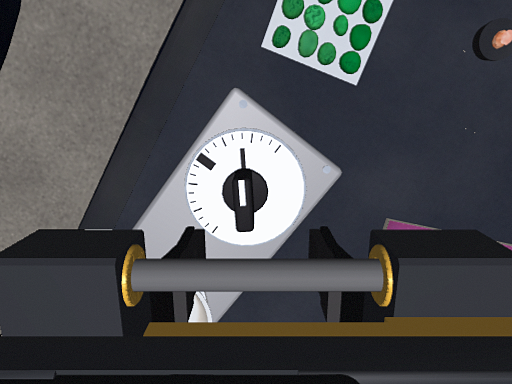

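The knob bar runs from (242,178) to (245,231), with the pointer tip at (242,149), the zero mark at (206,161) and the dial centre at about (245.5,187). It lies about 10 px left of my prediction.

Run:
```python
from h import *
c=r.camera("wrist"); g=c["img"]
m=(g.min(2)>238).astype(np.uint8); n,l,st,ce=cv2.connectedComponentsWithStats(m)
i=l[205,210] or l[215,280]; k,_=cv2.findContours((l==i).astype(np.uint8),0,1); h=cv2.convexHull(np.vstack(k)); e=cv2.fitEllipse(h); print(e,cv2.boundingRect(h))
C=at(c,*e[0],.033); print("C",C)
# dark bar top
d=((g.max(2)<60)).astype(np.uint8)
for v in range(145,236,6): u=np.where(d[v,215:275])[0]+215; print(v,u.min() if u.size else None,u.max() if u.size else None,end='; ')
z=ang((at(c,206,161,.033)-C)[:2]); p=ang((at(c,242.5,149,.036)-C)[:2])
print("zero",z,"ptr",p,z-p)
s=r.read_state(); M=rot(s["eef_rot"]); print(M.T@(np.array([C[0],C[1],.062])-s["ee_pos"]),"toolx",ang(M[:,0]), proj(c,[C[0],C[1],.082]))
```

```text
((244.9227752685547, 187.35348510742188), (113.16343688964844, 116.86737060546875), 100.38082122802734) (187, 131, 117, 113)
C [ 0.48919292 -0.39326224  0.033     ]
145 None None; 151 241 244; 157 242 244; 163 215 244; 169 239 249; 175 230 260; 181 225 265; 187 223 266; 193 223 267; 199 225 266; 205 228 262; 211 235 255; 217 236 253; 223 236 253; 229 237 252; 235 None None; zero -0.09415165503756291 ptr -1.0047449468232748 0.9105932917857118
[-0.00233276 -0.00987311  0.11155505] toolx -1.0520612722310005 [242.80194667 203.36820789]
```

Run:
```python
from h import *
c=r.camera("wrist"); K=c["camera_matrix"]; print(K)
s=r.read_state(); M=rot(s["eef_rot"]); A=rot(c["attitude"])
print("cam in tool now",M.T@(c["xyz"]-s["ee_pos"]),(M.T@A).round(4).tolist())
M1=R.from_quat([9.75241181e-01,2.21136642e-01,1.60012912e-03,-8.15009645e-04]).as_matrix()
A1=np.array([[4.31561451e-01,-8.71736578e-01,-2.32013043e-01],[-9.02083384e-01,-4.17194759e-01,-1.10426907e-01],[-5.31451745e-04,2.56951107e-01,-9.66424258e-01]])
x1=np.array([0.49358149,-0.37633698,0.38486092]);e1=np.array([0.43078471,-0.40795247,0.23377596])
print("cam in tool w1",M1.T@(x1-e1),(M1.T@A1).round(4).tolist())
g=cv2.imread("pics/w1.png")
m=(g.min(2)>238).astype(np.uint8); n,l,st,ce=cv2.connectedComponentsWithStats(m)
i=l[140,240]; k,_=cv2.findContours((l==i).astype(np.uint8),0,1); h=cv2.convexHull(np.vstack(k)); e=cv2.fitEllipse(h); print(e)
print(at(dict(xyz=x1,attitude=A1,camera_matrix=K),*e[0],.033))
```

```text
[[346.15673291   0.         256.72251372]
 [  0.         346.15673291 194.65842712]
 [  0.           0.           1.        ]]
cam in tool now [ 6.92569207e-02  1.36758902e-05 -1.50846731e-01] [[0.0001, -0.9659, -0.2591], [1.0, -0.0002, 0.0011], [-0.0011, -0.2591, 0.9659]]
cam in tool w1 [ 0.07081716 -0.00157075 -0.150838  ] [[0.0003, -0.9655, -0.2603], [1.0, 0.0002, 0.0004], [-0.0003, -0.2603, 0.9655]]
((268.2696838378906, 113.2501220703125), (102.8485336303711, 105.5865478515625), 9.15645694732666)
[ 0.48926268 -0.39086684  0.033     ]
```

Working from each picture's own pose, both wrist views agree: the knob axis is at (0.489, -0.393) and the knob angle is about +0.91. I'll shift over it and descend.

```bash
python3 -m pendant '[[-0.002,-0.01,0,-0.04],[0,0,0,0],[0,0,0.025,0],[0,0,0.025,0],[0,0,0.025,0],[0,0,0.025,0],[0,0,0.011,0],[0,0,0,0]]'
python3 -m pendant '[[0,0,0,0],[0,0,0,0]]'
python3 - <<'E'
from h import *
c=r.camera("wrist"); save(c,"w3.png")
s=r.read_state(); M=rot(s["eef_rot"]); print(s["ee_pos"],"toolx",ang(M[:,0]),M.T@(np.array([.4892,-.393,.062])-s["ee_pos"]))
E
```

```text
time: 3.62
ee_pos: [0.4888, -0.3914, 0.0598]
eef_rot: [0.875, -0.485, -0.002, -0.0]
ft_force: [0.1, 0.8, -0.9]
width: 0.0524
grip_force: 0.0
time: 3.78
ee_pos: [0.491, -0.3934, 0.0643]
eef_rot: [0.874, -0.485, 0.001, 0.0]
ft_force: [0.7, -1.0, 0.5]
width: 0.052
grip_force: 0.0
[ 0.49106365 -0.39347563  0.06454055] toolx -1.0129177327621315 [-0.00139706  0.00133233  0.00253514]
```

View pics/w3.png

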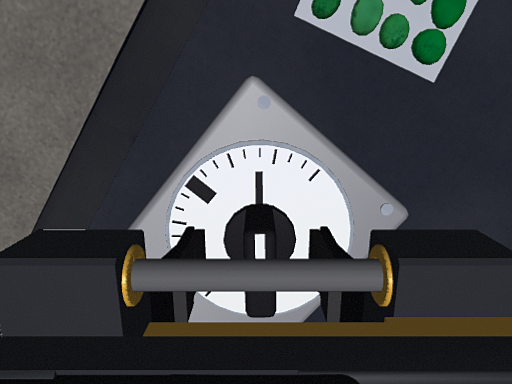

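The bar, at column 260, is centred between the fingers, with the pointer tip at (259,173) and the zero mark at (201,190). I'll close the gripper and turn.

```bash
python3 -m pendant '[[-0.001,0.001,0.002,0],[0,0,0,0],[0,0,0,0],[0,0,0,0],[0,0,0,0]]' 0 25
python3 -m pendant '[[0,0,0,-0.11],[0,0,0,-0.11],[0,0,0,-0.11],[0,0,0,-0.11],[0,0,0,-0.11],[0,0,0,-0.11],[0,0,0,-0.11],[0,0,0,-0.11]]'
python3 -m pendant '[[0,0,0,0],[0,0,0,0],[0,0,0,0]]'
python3 - <<'E'
from h import *
c=r.camera("wrist"); save(c,"w4.png")
s=r.read_state(); M=rot(s["eef_rot"]); print(s["ee_pos"],"toolx",ang(M[:,0]),s["ft_force"],s["torque"])
E
```

```text
time: 4.25
ee_pos: [0.4887, -0.3925, 0.0608]
eef_rot: [0.874, -0.485, 0.0, 0.0]
ft_force: [-0.3, 0.4, 0.6]
width: 0.0268
grip_force: 0.0
time: 4.92
ee_pos: [0.4887, -0.3926, 0.0607]
eef_rot: [0.998, -0.064, 0.0, 0.0]
ft_force: [0.2, -0.8, -0.3]
width: 0.014
grip_force: 25.0
time: 5.17
ee_pos: [0.4887, -0.3926, 0.0607]
eef_rot: [0.998, -0.068, 0.0, 0.0]
ft_force: [0.3, 0.4, 1.0]
width: 0.0138
grip_force: 25.0
[ 0.48867922 -0.39254036  0.06066319] toolx -0.1361822408053809 [-0.30925507  0.69108429  0.97147895] [ 0.06863502 -0.00112518  0.0696239 ]
```

View pics/w4.png

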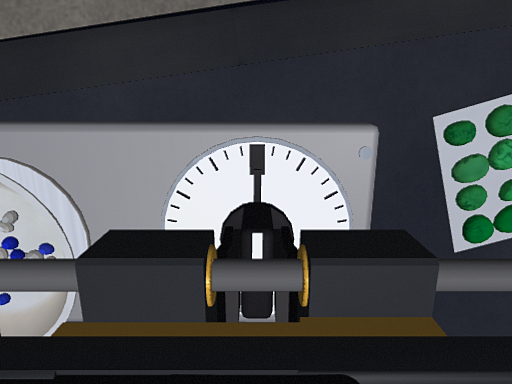

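The pointer at (257,185) is lined up with the broad mark at (257,160). I'll measure it more finely.

Run:
```python
from h import *
c=r.camera("wrist"); g=c["img"].max(2).astype(float)
w=np.clip(160-g,0,None)
pts=lambda r0,r1,z:np.array([at(c,(w[v,243:273]*np.arange(243,273)).sum()/w[v,243:273].sum(),v,z)[:2] for v in range(r0,r1)])
m=pts(148,168,.033); p=pts(179,198,.037)
m0=m.mean(0); C=np.array([.4887,-.3926])
f=lambda P:np.polyfit(P[:,0],P[:,1],1)[0]
print("slopes mark,ptr",f(m),f(p)," dir from C mark,ptr:",ang(m0-C),ang(p.mean(0)-C),"means",m0,p.mean(0))
dm=(g<110)
for v in(150,158,166,172,176,182,190,196): u=np.where(dm[v,235:280])[0]+235; print(v,u.min(),u.max())
# dial centre
wm=(c["img"].min(2)>238).astype(np.uint8); n,l,st,ce=cv2.connectedComponentsWithStats(wm); i=l[215,200]
k,_=cv2.findContours((l==i).astype(np.uint8),0,1); h=np.vstack(k)[:,0]
h=cv2.convexHull(h)[:,0]; h=h[h[:,1]<222]
W=np.array([at(c,u,v,.033)[:2] for u,v in h]); s=np.linalg.lstsq(np.c_[2*W,np.ones(len(W))],(W**2).sum(1),rcond=None)[0]; print("circle",s[:2],"dir",ang(m0-s[:2]),ang(p.mean(0)-s[:2]))
```

```text
slopes mark,ptr -0.17806668590447863 -0.13425262453930953  dir from C mark,ptr: -0.11365727812424474 -0.0993884654345202 means [ 0.53029215 -0.39734771] [ 0.51512229 -0.39523475]
150 241 273
158 250 264
166 250 264
172 250 264
176 254 260
182 254 260
190 254 260
196 254 260
circle [ 0.11769657 -0.34027776] dir -0.13744722314751573 -0.13741099219243263
```

The mark (columns 250–264) and the pointer (254–260) share the same centre column, so the knob reads zero to within about 1°. I'll release, lift and check.

```bash
python3 -m pendant '[[0,0,0,0],[0,0,0,0],[0,0,0,0],[0,0,0,0]]' 0.6
python3 -m pendant '[[0,0,-0.02,0],[0,0,-0.03,0],[0,0,-0.03,0],[0,0,-0.03,0],[0,0,0,0],[0,0,0,0],[0,0,0,0]]'
python3 - <<'E'
from h import *
c=r.camera("wrist"); save(c,"w5.png")
E
```

```text
time: 5.6
ee_pos: [0.4886, -0.3924, 0.0605]
eef_rot: [0.998, -0.067, -0.0, -0.0]
ft_force: [-0.9, -0.0, -0.9]
width: 0.0325
grip_force: 0.0
time: 6.18
ee_pos: [0.4883, -0.3923, 0.1699]
eef_rot: [0.998, -0.067, -0.0, -0.0]
ft_force: [-0.4, -0.5, -0.6]
width: 0.0519
grip_force: 0.0
```

View pics/w5.png

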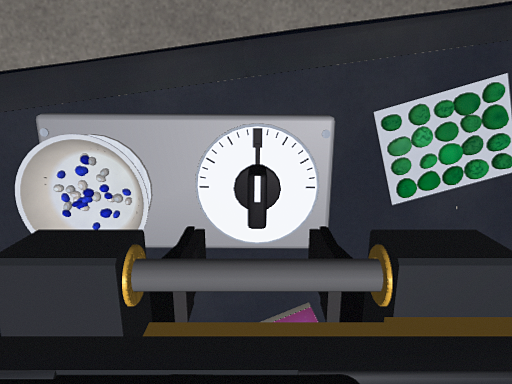

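The pointer (column 257) stands on the broad mark at (257,138), the dish is still on its pan, and the gripper is clear.

```bash
python3 -c "
from bench import r
print(r.close_job())"
```

```text
the job is handed in; nothing more can be done
None
```

The balance is tared: the knob's pointer is on the broad zero mark to within about 1° by the camera, the dish is still on the pan, the arm never went near the lamp dimmer, and the job was handed in about 6 s into the 32 s limit.

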